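Lock the mixing cup onto the dressing mixer

TASK

Pick up the steel mixing cup with the two side lugs and fit it to the mixer base: feel for the slots in the socket with a gentle hand, push the cup down against the spring, turn it clockwise (seen from above) about a quarter turn as far as it goes, and let it spring up into its lock so the interlock stays turned. Do not force it, leave it locked and let go, and leave the other things on the counter where they are.

Things in the scene. Friction and masses are not known exactly. Their poses are not given: they have to be found in the camera images.
- cup: Steel mixing cup, 124 mm tall, 0.28 to 0.44 kg, standing. Origin: centre of the foot's underside; z up. Round foot 40 mm diameter, 22 mm tall, 3 mm chamfer, with two opposite lugs along the cup's +x and -x: each reaches 28 mm from the axis, is 9 mm wide and spans 3 to 9 mm above the origin. Body 62 mm diameter, 22 to 88 mm up. The same after a half turn.
- cup_grip (a point): Where to hold the cup: in its black plastic grip bar on top, on the axis, 113 mm above the cup's origin. The bar is 54 mm long along the cup's x (the line of the lugs), 18 mm wide along y, and spans 87 to 124 mm above the origin. Axes as the cup's.
- base: Round grey mixer base, fixed, 132 mm diameter, 100 mm tall, socket in its top; its -x side carries a black switch panel. Origin: centre of its underside. The socket's collar is clamped at an angle not measured: the line of the slots lies anywhere within 0.60 rad either way of the base's x; it can be seen from above or felt. Over 40 N between cup and base does damage; 15 N is plenty.
- socket (a point): Centre of the socket's mouth, level with the aluminium collar's top, 100 mm up, axes as the base's. Round hole of 45 mm with two opposite lug slots, 13 mm wide, reaching 31 mm from the axis; collar 7 mm thick. Cup origin 3 mm below here: lugs lie on the collar. 10 mm below: foot meets a spring plunger, 7 N there, 0.5 N more per mm. 16 mm: lugs clear the collar's underside. 19.5 mm: rigid.
- locked (a point): Where the cup's origin lies when locked, 13 mm below the mouth; axes as the base's. From the slots, kept pushed down, the cup turns clockwise seen from above by 80 deg (74 to 86) to a hard stop (anticlockwise is blocked); let go there, the spring lifts the cup 3 mm so that its lugs sit in pockets and cannot turn back.
- interlock (a joint): Safety interlock in the socket, which the lugs push round in the last part of the turn, with a small steel pointer on the collar's rim: 0 at rest, growing (rad) from when the cup has turned 55 deg; 0.32 to 0.53 with the cup locked; sprung, it returns to 0 if the cup is not locked. Takes under 0.04 N m.
- jar: Storage jar that looks alike, steel, 62 mm diameter, 110 mm tall, smooth foot without lugs, small round black knob; origin under its centre. Leave alone.
- soup_tub: Brown card soup tub with lid, 94 mm diameter, 106 mm tall; origin under its centre. Leave alone.
- burger_box: Brown card clamshell box, 128 x 150 x 68 mm; origin under its centre. Leave alone.
- sauce_bottle: White bottle, 52 mm diameter, 150 mm tall; origin under its centre. Leave alone.
- bowl: Small steel bowl, 110 mm diameter, 45 mm tall; origin under its centre. Leave alone.
- spatula: Spatula lying on the counter, about 0.25 m long. Leave alone.
- shaker: Aluminium shaker, 44 mm diameter, 75 mm tall; origin under its centre. Leave alone.
Mind the look-alikes: they are no part of the job. Leave any green look-alike of the cup alone.

How it is judged:
By the outcome, as a careful person would: the job done as asked, in the order asked, and still so for the second after the job is handed in, with the robot touching nothing.
It also fails if it takes over 64 s, if anything falls off the work surface, if the arm or the gripper's body presses on something with over 40 N, if the wrist force passes 120 N, or if a joint passes its speed limit or range.

ROBOT

A 7-joint arm with a two-finger parallel gripper is mounted at the origin on the work surface. World frame = base frame: x ahead of the robot, y to its left, z up, the work surface at z = 0. Lengths are in m, angles in rad, forces in N, time in s.
With the tool pointing down it reaches from about 0.4 to 0.85 m from the base axis. Payload 10.4 kg.
Tool frame: the origin (TCP) lies midway between the tips of the shut fingers; the grasp point (between the pads) lies 19 mm behind it; z points along the fingers, y is the line along which they close (so a half turn about z gives the same grasp; the last joint's range is limited). The gripper opens to 87 mm and grips with 3 to 60 N. Pads are 19 mm wide; open, the fingers measure 117 mm over their backs; the gripper's body (75 mm by 190 mm) begins 51 mm behind the grasp point.
Start: joints at [-1.141, 0.332, -0.065, 1.46, 0.022, 1.35, -0.088], TCP at [0.273, 0.562, 0.223] pointing down, gripper open.
Joint ranges: [-2.6, 2.6], [-0.5, 2.12], [-1.47, 1.34], [0.16, 2.42], [-1.27, 4.41], [0.06, 2.06], [-2.6, 2.6]. Speed limits (rad/s): [2.22, 2.22, 2.79, 2.79, 3.14, 3.14, 3.14].

INTERFACE

Orientations are given as a unit quaternion [x, y, z, w].
In Python, from bench import r gives the robot as it stands.
- The arm moves only by the tool move_arm, never from a script. Its argument "targets" is a list of rows, each a list of 3 entries, a list of its own where there are three numbers: the shift along the tool's x, y, z in cm, then the turn, a rotation vector about the tool's x, y, z in rad, then the opening in per cent of the stroke, from 0 (shut) to 100 (fully open). In form: [[[x, y, z], [wx, wy, wz], gripper], ...]. A call has 1 to 20 rows; each row shifts and turns the commanded pose from where the row before left it, along the tool's axes as they then stand; what a row does not reach is not made up. A row lasts 1/8 s, in which the tool goes at most 62.5 mm and 10.7 degrees, less where a joint would pass 70% of its speed; a pose out of reach is approached as far as the arm can. A call with a gripper value outside its range is refused whole. The fingers move at their own pace and stop on an object; "grip_force" is the grip in N (left out, the last holds). Time passes only in rows, so rows that do not move let the fingers close. It gives the time, the measured TCP pose, the force, the opening and the grip force at its end, in the units of the state.
- r.read_state(): the state, without advancing time (a new reading comes with each control period).
- r.camera(name): name is "side" or "top" or "wrist"; returns a dict with "image" (480x640x3 uint8, blue, green, red), "vertical_fov" (degrees; the focal length in pixels is half the picture's height over the tangent of half this angle, whatever the lens; pixels are square), "cx", "cy" (the principal point, pixels), "cam_to_world" (4x4, takes a point from camera to world coordinates). Camera axes: x right, y down, z forward; pixel columns grow to the right and rows downward; lengths in m; the calibration is good to about 2 mm. The wrist camera is an equidistant fisheye: a pixel r from the principal point sees the ray r / f radians off the axis. A picture is of the moment at which its call begins. There is no depth.
- r.close_job(): hands the job in; it is judged then, once.
The state is a dict: "time": time; "joint_positions": joint angles; "joint_vel": joint speeds; "joint_torque": joint torques, N m; "ee_pos": TCP position; "eef_rot": TCP orientation; "ft_force": force on the tool from outside, world axes, zero at the start; "torque": the same for the moment, N m; "width": finger opening in m; "grip_force": force on a finger pad.
Only numpy, scipy, OpenCV 4.12 (cv2) and the standard library are available. Lean on these libraries where they do the work, as an engineer would, in place of code of your own. Each camera call takes 0.05 s, during which the arm holds its last target. There are 200 camera calls.

## Working session

There is one attempt and no reset: what is moved stays moved. The work goes in short steps, Python scripts to look and compute and a tool call to move; the robot and the scene stay as the last step left them, time stands still between calls to the robot, and variables do not carry over. Pictures are saved under pics/ and viewed, at most 10 in all, crops included, and the job is handed in when it is done.

Besides the shell and the picture viewer there is one more tool, called after "Call:" in YAML: its name, and indented under it one key for each argument. move_arm: Moves the arm, as the interface text tells. Its arguments: {"type":"object","properties":{"targets":{"type":"array"},"grip_force":{"type":"number"}},"required":["targets"]}

```bash
ls; mkdir -p pics
python3 - <<'E'
from bench import r
import cv2,numpy as np
s=r.read_state(); print({k:np.round(v,3).tolist() for k,v in s.items()})
ims=[]
for n in("top","side"):
    c=r.camera(n); cv2.imwrite(f"pics/{n}1.png",c["image"]); print(n,c["vertical_fov"],c["cx"],c["cy"],np.round(c["cam_to_world"],3).tolist())
E
```

```text
pics
{'time': 0.0, 'joint_positions': [-1.141, 0.333, -0.065, 1.461, 0.022, 1.35, -0.088], 'joint_vel': [-0.0, -0.001, 0.001, 0.0, 0.001, -0.001, 0.0], 'joint_torque': [0.001, -62.325, 0.025, -38.99, -0.061, 0.04, 0.0], 'ee_pos': [0.273, 0.562, 0.222], 'eef_rot': [0.224, 0.974, -0.001, -0.0], 'ft_force': [-0.189, -0.502, -0.398], 'torque': [-0.007, 0.001, -0.003], 'grip_force': 0.0, 'width': 0.087}
top 46.884409715766495 322.4747225078541 232.08911115322357 [[-0.02, -0.987, 0.16, 0.363], [-1.0, 0.018, -0.017, -0.003], [0.014, -0.161, -0.987, 1.231], [0.0, 0.0, 0.0, 1.0]]
side 52.453279854074545 315.7630568132967 240.72089558069692 [[0.892, -0.282, 0.353, 0.232], [-0.451, -0.584, 0.675, -0.638], [0.016, -0.761, -0.648, 0.667], [0.0, 0.0, 0.0, 1.0]]
```

View pics/top1.png

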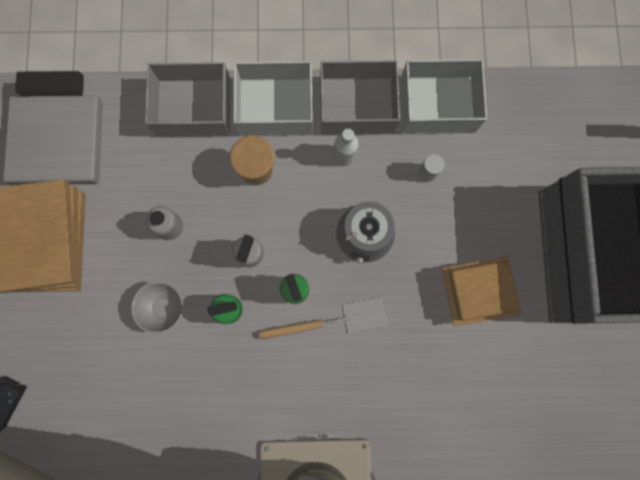

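View pics/side1.png

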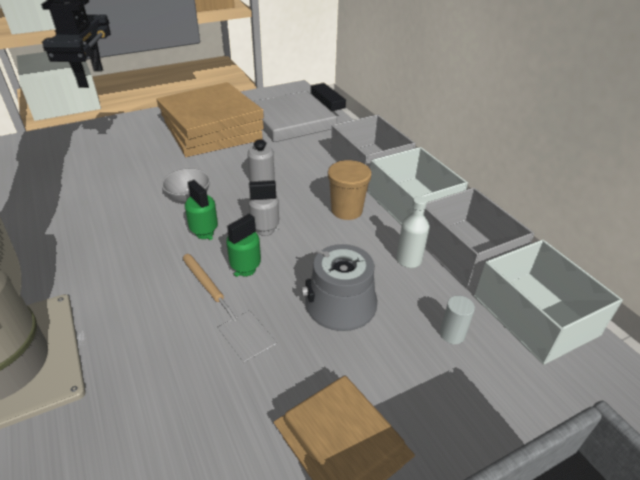

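The top view shows the steel cup at about (249,250) with its black bar at (246,246). The base is at (366,230) with its socket near (369,226) and its panel at about (358,258). The jar is at (163,222), and the green look-alikes are at (294,288) and (225,308). Next I'll zoom in and measure.

```bash
cat > h.py <<'E'
import cv2,numpy as np
from bench import r
def foc(c): return 240/np.tan(np.radians(c["vertical_fov"])/2)
def ray(c,p,fish=False):
    d=np.array([(p[0]-c["cx"]),(p[1]-c["cy"])])/foc(c)
    if fish:
        t=np.hypot(*d); v=np.array([*(d/max(t,1e-9)*np.sin(t)),np.cos(t)])
    else: v=np.array([*d,1.])
    M=np.array(c["cam_to_world"]); return M[:3,3],M[:3,:3]@v
def cast(c,p,z,fish=False):
    o,d=ray(c,p,fish); return o+d*(z-o[2])/d[2]
def yaw(s):  # tool y-axis direction & x-axis in world
    from scipy.spatial.transform import Rotation as R
    return R.from_quat(s["eef_rot"]).as_matrix()
E
python3 - <<'E'
from h import *
c=r.camera("top"); im=c["image"]
# black bar of cup
g=im.max(2); x0,y0=225,225
m=(g[y0:275,x0:275]<45).astype(np.uint8)
n,l,st,ce=cv2.connectedComponentsWithStats(m)
for i in range(1,n):
    if st[i,4]>20:
        ys,xs=np.where(l==i); rc=cv2.minAreaRect(np.c_[xs+x0,ys+y0].astype(np.float32)); print(st[i],rc)
        b=cv2.boxPoints(rc); print(np.round([cast(c,p,.124) for p in b],3).tolist(), np.round(cast(c,rc[0],.124),3))
print("socket",cast(c,(369,226),.1),"panel",cast(c,(358,259),.08))
a=cv2.resize(im[190:275,325:410],(595,595),interpolation=cv2.INTER_CUBIC)
b=cv2.resize(im[225:275,225:275],(200,200),interpolation=cv2.INTER_CUBIC)
o=np.zeros((595,800,3),np.uint8);o[:,:595]=a;o[:200,600:]=b
cv2.imwrite("pics/z1.png",o)
E
```

```text
socket [ 0.55778299 -0.11939407  0.1       ] panel [ 0.49158599 -0.09604938  0.08      ]
```

View pics/z1.png

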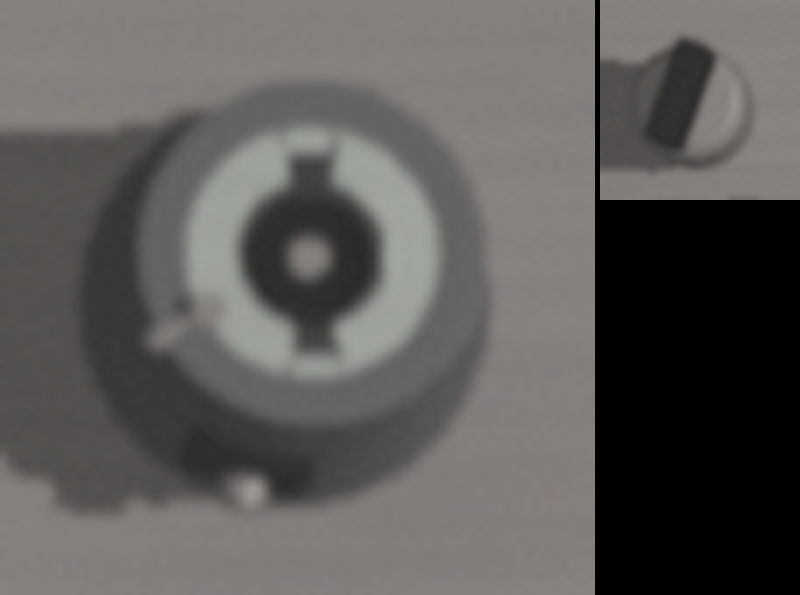

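The socket ring's centre is at about (369.6,226.1) px, with its slots nearly vertical in the image, so along world x. The pointer is at about (351,236). The cup's bar is centred near (245.5,248.5). I'll measure both by mask.

Run:
```python
from h import *
c=r.camera("top"); im=c["image"]
g=im.max(2)
def blobs(m,z,x0,y0):
    n,l,st,ce=cv2.connectedComponentsWithStats(m.astype(np.uint8))
    for i in range(1,n):
        if st[i,4]>25:
            ys,xs=np.where(l==i); P=np.array([cast(c,p,z)[:2] for p in np.c_[xs+x0,ys+y0]])
            rc=cv2.minAreaRect((P*1000).astype(np.float32))
            u=np.linalg.svd(P-P.mean(0),full_matrices=False)[2][0]
            print(st[i].tolist(),"mean",P.mean(0).round(4),"rect mm",np.round(rc[0],1),np.round(rc[1],1),"ang",np.degrees(np.arctan2(u[1],u[0])).round(1))
print("bar");blobs(g[228:268,230:268]<65,.124,230,228)
print("collar")
m=(g[190:260,335:400]>125); blobs(m,.1,335,190)
print("hole+slots");
cs=cast(c,(369.6,226.1),.1)[:2];print(cs)
P=[];
for y in range(195,260):
  for x in range(340,400):
    p=cast(c,(x,y),.1)[:2]-cs; d=np.hypot(*p)
    if .0245<d<.030: P.append([np.degrees(np.arctan2(p[1],p[0])),g[y,x]])
P=np.array(P);P=P[P[:,1]<110];print(P[P[:,0].argsort()].round(0).tolist())
```

```text
bar
[6, 8, 17, 27, 260] mean [0.5117 0.1363] rect mm [511.9 136.2] [20.1 53.5] ang 160.8
collar
[0, 0, 65, 70, 1371] mean [ 0.5947 -0.1335] rect mm [ 562.1 -116.1] [134.5 145.9] ang -135.0
[16, 18, 37, 36, 626] mean [ 0.5589 -0.1198] rect mm [ 559.  -119.5] [74.9 73.9] ang -91.7
hole+slots
[ 0.55755016 -0.12063439]
[[-176.0, 82.0], [-175.0, 74.0], [-172.0, 96.0], [-171.0, 99.0], [-8.0, 79.0], [-8.0, 80.0], [-4.0, 67.0], [-4.0, 71.0], [-4.0, 98.0], [0.0, 97.0], [1.0, 71.0], [1.0, 65.0], [4.0, 97.0], [5.0, 70.0], [6.0, 66.0], [9.0, 76.0], [10.0, 73.0], [13.0, 108.0], [14.0, 106.0], [16.0, 105.0], [166.0, 97.0], [167.0, 104.0], [171.0, 72.0], [171.0, 84.0], [175.0, 67.0], [175.0, 79.0], [180.0, 81.0], [180.0, 66.0]]
```

Call:
move_arm:
  targets:
    - [[-3.34,-2.33,0],[0,0,0],100]
    - [[-3.34,-2.33,0],[0,0,0],100]
    - [[-3.34,-2.33,0],[0,0,0],100]
    - [[-3.34,-2.33,0],[0,0,0],100]
    - [[-3.34,-2.33,0],[0,0,0],100]
    - [[-3.34,-2.33,0],[0,0,0],100]
    - [[-3.34,-2.33,0],[0,0,0],100]
    - [[-3.34,-2.33,0],[0,0,0],100]
    - [[-3.34,-2.33,0],[0,0,0],100]
    - [[-3.34,-2.33,0],[0,0,0],100]
    - [[-3.34,-2.33,0],[0,0,0],100]
    - [[-3.34,-2.33,0],[0,0,0],100]
    - [[0,0,0],[0,0,-0.117],100]
    - [[0,0,0],[0,0,0],100]
    - [[0,0,0],[0,0,0],100]

```text
time: 2.08
ee_pos: [0.5113, 0.1359, 0.2225]
eef_rot: [0.168, 0.986, 0.0, -0.0]
ft_force: [-0.3, 0.5, 0.5]
width: 0.0868
grip_force: 0.0
```

Run:
```python
from h import *
c=r.camera("wrist"); s=r.read_state(); cv2.imwrite("pics/w1.png",c["image"]); M=np.array(c["cam_to_world"])
print(c["vertical_fov"],M.round(3).tolist()); R=yaw(s); print(s["ee_pos"],np.round(R,3).tolist(),s["joint_positions"],s["ft_force"])
p=np.array([.512,.136,.124]); v=M[:3,:3].T@(p-M[:3,3]);t=np.arctan2(np.hypot(*v[:2]),v[2]);print("expected px",v[:2]/np.hypot(*v[:2])*t*foc(c)+[c["cx"],c["cy"]])
```

```text
65.70646984690485 [[0.331, 0.904, 0.271, 0.437], [0.944, -0.317, -0.094, 0.162], [0.001, 0.287, -0.958, 0.384], [0.0, 0.0, 0.0, 1.0]]
[0.51124704 0.1359072  0.22249399] [[-0.944, 0.33, -0.0], [0.33, 0.944, 0.0], [0.0, 0.0, -1.0]] [-0.59501835  0.11510649  0.27049225  1.72885716 -0.03204074  1.30194595
  0.91643277] [0.0076184  0.51244329 1.02095619]
expected px [320.97049976 233.48409496]
```

View pics/w1.png

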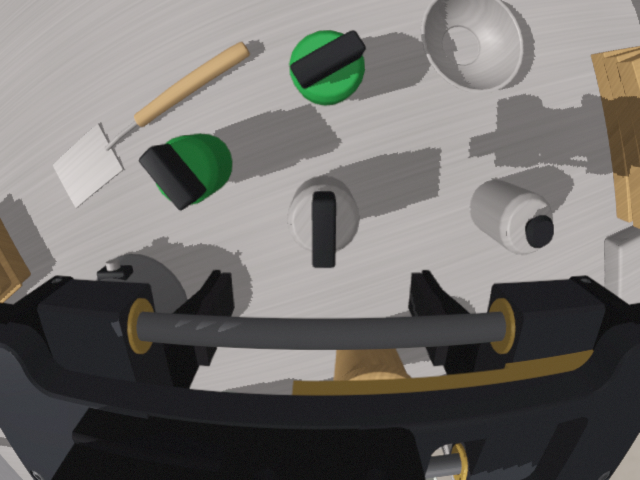

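The wrist view shows the cup's bar upright at x 312–335, y 192–268, between the fingers, and close to the predicted (321,233). I'll refine that.

Run:
```python
from h import *
c=r.camera("wrist"); g=c["image"].max(2); s=r.read_state();R=yaw(s)
y0,x0=180,285
m=(g[y0:275,x0:365]<70).astype(np.uint8); n,l,st,ce=cv2.connectedComponentsWithStats(m); i=1+st[1:,4].argmax()
ys,xs=np.where(l==i); print(st[i]+[x0,y0,0,0,0])
P=np.array([cast(c,p,.124,True)[:2] for p in np.c_[xs+x0,ys+y0]])
rc=cv2.minAreaRect((P*1000).astype(np.float32)); print(rc)
L=(np.c_[P,np.full(len(P),.124)]-s["ee_pos"])@R; print("tool frame min/max",L.min(0),L.max(0))
u=np.linalg.svd(P-P.mean(0),full_matrices=False)[2][0]; print(np.degrees(np.arctan2(u[1],u[0])))
for a,b in [(-.03,-.015),(-.005,.005),(.015,.03)]:
  k=(L[:,0]>a)&(L[:,0]<b); print(a,L[k,1].min(),L[k,1].max())
```

```text
[ 313  191   23   76 1705]
((510.0165710449219, 139.2002716064453), (16.340002059936523, 57.277217864990234), 70.34599304199219)
tool frame min/max [-0.02630351 -0.00558322  0.09852223] [0.03091796 0.01084204 0.09852936]
-19.486444047225348
-0.03 -0.005583215646995316 0.010231664963908961
-0.005 -0.005430391541705366 0.010755094937380985
0.015 -0.005298313162448518 0.010551992392736844
```

Call:
move_arm:
  targets:
    - [[0.05,0.15,2.57],[0,0,0],100]
    - [[0,0,2.57],[0,0,0],100]
    - [[0,0,2.57],[0,0,0],100]
    - [[0,0,2.57],[0,0,0],100]
    - [[0,0,2.57],[0,0,0],100]
    - [[0,0,0],[0,0,0],100]
    - [[0,0,0],[0,0,0],15]
    - [[0,0,0],[0,0,0],5]
    - [[0,0,0],[0,0,0],0]
    - [[0,0,0],[0,0,0],0]
    - [[0,0,0],[0,0,0],0]
    - [[0,0,0],[0,0,0],0]
    - [[0,0,0],[0,0,0],0]
  grip_force: 30

```text
time: 3.8
ee_pos: [0.5115, 0.1368, 0.094]
eef_rot: [0.167, 0.986, 0.0, -0.0]
ft_force: [-0.0, 1.0, 0.0]
width: 0.0251
grip_force: 0.0
```

Call:
move_arm:
  targets:
    - [[0,0,0],[0,0,0],0]
    - [[0,0,0],[0,0,0],0]
    - [[0,0,0],[0,0,0],0]
    - [[0,0,0],[0,0,0],0]
  grip_force: 30

```text
time: 4.3
ee_pos: [0.5115, 0.1369, 0.094]
eef_rot: [0.167, 0.986, 0.0, -0.0]
ft_force: [0.2, 0.4, -1.3]
width: 0.0178
grip_force: 30.0
```

Call:
move_arm:
  targets:
    - [[0,0,-1.5],[0,0,0],0]
    - [[0,0,-3.1],[0,0,0],0]
    - [[0,0,-3.1],[0,0,0],0]
    - [[0,0,-3.1],[0,0,0],0]
    - [[0,0,-3.1],[0,0,0],0]
    - [[0,0,-3.1],[0,0,0],0]
    - [[-2.16,-1.97,0],[0,0,0],0]
    - [[-2.16,-1.97,0],[0,0,0],0]
    - [[-2.16,-1.97,0],[0,0,0],0]
    - [[-2.16,-1.97,0],[0,0,0],0]
    - [[-2.16,-1.97,0],[0,0,0],0]
    - [[-2.16,-1.97,0],[0,0,0],0]
    - [[-2.16,-1.97,0],[0,0,0],0]
    - [[-2.16,-1.97,0],[0,0,0],0]
    - [[-2.16,-1.97,0],[0,0,0],0]
    - [[-2.16,-1.97,0],[0,0,0],0]
    - [[0,0,0],[0,0,-0.112],0]
    - [[0,0,0],[0,0,-0.112],0]
    - [[0,0,0],[0,0,-0.113],0]
    - [[0,0,0],[0,0,0],0]

```text
time: 6.8
ee_pos: [0.6503, -0.1203, 0.2646]
eef_rot: [-0.0, 1.0, 0.0, -0.0]
ft_force: [0.5, 0.7, -3.4]
width: 0.0176
grip_force: 30.0
```

Run:
```python
from h import *
c=r.camera("wrist"); s=r.read_state(); cv2.imwrite("pics/w2.png",c["image"]); M=np.array(c["cam_to_world"])
R=yaw(s); print(s["ee_pos"],np.round(R,3).tolist(),s["joint_positions"].round(2),s["ft_force"],s["width"],s["torque"])
p=np.array([.558,-.12,.1]); v=M[:3,:3].T@(p-M[:3,3]);t=np.arctan2(np.hypot(*v[:2]),v[2]);print("expected px",v[:2]/np.hypot(*v[:2])*t*foc(c)+[c["cx"],c["cy"]])
```

```text
[ 0.65037988 -0.12034069  0.26450793] [[-1.0, 0.001, 0.0], [0.001, 1.0, 0.0], [-0.0, 0.0, -1.0]] [-0.17  0.41  0.41  1.31 -0.16  1.45  1.79] [-0.20691665 -0.22766801 -2.87315179] 0.017606564994753816 [ 0.01716557  0.02886823 -0.02256659]
expected px [320.92954769 107.71656103]
```

View pics/w2.png

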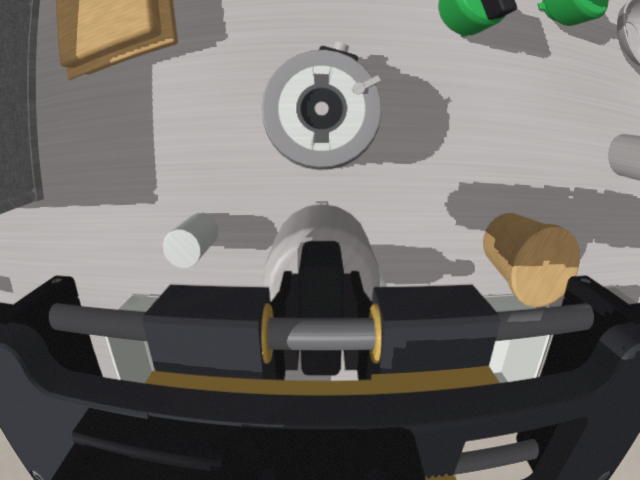

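The wrist view shows the collar ring centred at about (321,108) px, as predicted. The slots are at (321,75) and (321,141), and the pointer is at (367,84).

Run:
```python
from h import *
c=r.camera("wrist"); im=c["image"]; g=im.max(2)
yy,xx=np.mgrid[40:180,255:390]; px=np.c_[xx.ravel(),yy.ravel()]
W=np.array([cast(c,p,.1,True)[:2] for p in px]); v=g[40:180,255:390].ravel()
img=np.zeros((140,135),np.uint8); 
m=(g[40:180,255:390]>200).astype(np.uint8); n,l,st,ce=cv2.connectedComponentsWithStats(m)
i=1+np.argsort(-np.hypot(*(np.array(ce[1:])-[66,68]).T)*-1)[0]; print(st[i],ce[i])
k=(l==i).ravel(); Q=W[k]; cen,rad=cv2.minEnclosingCircle((Q*1000).astype(np.float32)); print("ring",cen,rad,"bbox ctr",(Q.max(0)+Q.min(0))/2)
# dark hole
d=np.hypot(*(W-np.array(cen)/1000).T)
for t in(110,150):
  h=(v<t)&(d<.0235)&(d>.008); print("hole mean",t,W[h].mean(0),h.sum())
for C in (np.array(cen)/1000,):
  D=W-C; d=np.hypot(*D.T); a=np.degrees(np.arctan2(D[:,1],D[:,0]))
  for rr in((.0245,.027),(.027,.030)):
    k=(d>rr[0])&(d<rr[1])
    for s0 in(0,180):
      e=(a-s0+180)%360-180; q=k&(abs(e)<30)
      w=np.clip(210-v[q].astype(float),0,None); print(rr,s0,"ang",(w*e[q]).sum()/w.sum(),e[q][w>50].min(),e[q][w>50].max())
o=cv2.resize(im[40:180,255:390],None,fx=4,fy=4,interpolation=cv2.INTER_CUBIC); cv2.imwrite("pics/z2.png",o)
```

```text
[  74   28   35   81 1400] [91.46285714 68.80428571]
ring (558.1278076171875, -109.38531494140625) 35.36349868774414 bbox ctr [ 0.55812777 -0.09810328]
hole mean 110 [ 0.55809664 -0.1169601 ] 1082
hole mean 150 [ 0.55808142 -0.11658159] 1140
(0.0245, 0.027) 0 ang -19.58848598088513 -29.510361842432644 -9.28625688925527
(0.0245, 0.027) 180 ang 19.747280006144166 9.315232427144053 29.55691398682052
(0.027, 0.03) 0 ang -19.013763762528367 -29.941824292000376 -8.454910586658656
(0.027, 0.03) 180 ang 18.856118709766783 8.462479660467125 29.89083647494806
```

View pics/z2.png

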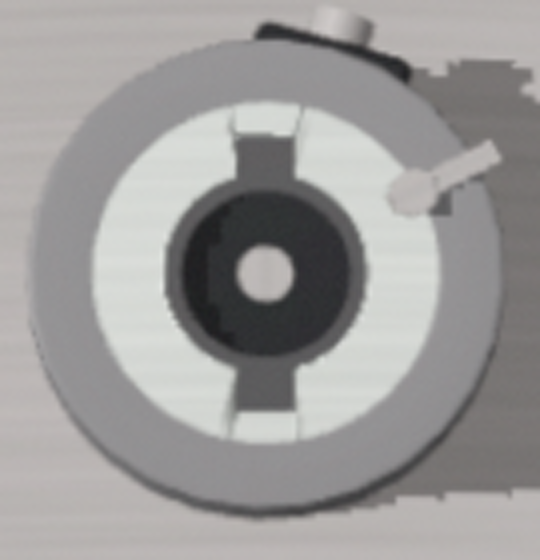

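The slots are at crop x 235–298 both top and bottom, so they line up with the tool's x to within about 1°. The ring spans crop x 92–440 and y 100–443, so its centre is at (321.5,107.9) px.

Run:
```python
from h import *
c=r.camera("wrist"); s=r.read_state(); g=c["image"].max(2)
p=cast(c,(255+(92+440)/8-.4,40+271.5/4-.4),.1,True); print(p,(p-s["ee_pos"])@yaw(s)*100,s["ee_pos"])
for y in(56+15,57+16,136,140):
    row=g[y,300:342].astype(int); k=np.where(row<150)[0]+300; print(y,k.min(),k.max(),[cast(c,(x,y),.1,True)[:2].round(4).tolist() for x in(k.min()-.5,k.max()+.5)])
print([cast(c,(255+x/4,108),.1,True)[1].round(4) for x in(92,440)])
```

```text
[ 0.55789106 -0.11965255  0.1       ] [ 9.25524957  0.05131629 16.42936776] [ 0.65044512 -0.12028646  0.26429237]Traceback (most recent call last):
  File "<stdin>", line 5, in <module>
    return umr_minimum(a, axis, None, out, keepdims, initial, where)
ValueError: zero-size array to reduction operation minimum which has no identity
```

Call:
move_arm:
  targets:
    - [[2.31,0,0],[0,0,0],0]
    - [[2.31,0.05,0],[0,0,0],0]
    - [[2.31,0,0],[0,0,0],0]
    - [[2.31,0,0],[0,0,0],0]
    - [[0,0,2.1],[0,0,0],0]
    - [[0,0,2.1],[0,0,0],0]
    - [[0,0,1.7],[0,0,0],0]
    - [[0,0,0.5],[0,0,0],0]
    - [[0,0,0],[0,0,0],0]
    - [[0,0,0],[0,0,0],0]

```text
time: 8.2
ee_pos: [0.5586, -0.12, 0.2008]
eef_rot: [-0.001, 1.0, -0.0, 0.001]
ft_force: [0.4, 0.2, -2.6]
width: 0.0177
grip_force: 30.0
```

Call:
move_arm:
  targets:
    - [[0,0,0.2],[0,0,0],0]
    - [[0,0,0.2],[0,0,0],0]
    - [[0,0,0.15],[0,0,0],0]
    - [[0,0,0.15],[0,0,0],0]
    - [[0,0,0.1],[0,0,0],0]
    - [[0,0,0],[0,0,0],0]

```text
time: 8.95
ee_pos: [0.5581, -0.1199, 0.192]
eef_rot: [-0.001, 1.0, 0.0, -0.0]
ft_force: [-0.0, -0.3, -2.9]
width: 0.0176
grip_force: 30.0
```

Call:
move_arm:
  targets:
    - [[0,0,0.1],[0,0,0],0]
    - [[0,0,0.1],[0,0,0],0]
    - [[0,0,0.1],[0,0,0],0]
    - [[0,0,0],[0,0,0],0]

```text
time: 9.45
ee_pos: [0.558, -0.1199, 0.1889]
eef_rot: [-0.001, 1.0, 0.0, -0.0]
ft_force: [-0.6, -0.0, -3.6]
width: 0.0178
grip_force: 30.0
```

Call:
move_arm:
  targets:
    - [[0,0,0.1],[0,0,0],0]
    - [[0,0,0.1],[0,0,0],0]
    - [[0,0,0],[0,0,0],0]

```text
time: 9.82
ee_pos: [0.558, -0.1199, 0.1869]
eef_rot: [-0.001, 1.0, 0.0, -0.0]
ft_force: [-0.7, 0.5, -3.5]
width: 0.0177
grip_force: 30.0
```

Call:
move_arm:
  targets:
    - [[0,0,0.15],[0,0,0],0]
    - [[0,0,0.15],[0,0,0],0]
    - [[0,0,0.15],[0,0,0],0]
    - [[0,0,0.15],[0,0,0],0]
    - [[0,0,0],[0,0,0],0]

```text
time: 10.45
ee_pos: [0.5583, -0.1199, 0.1817]
eef_rot: [-0.001, 1.0, 0.0, 0.0]
ft_force: [-4.1, 0.5, 3.8]
width: 0.0175
grip_force: 30.0
```

Call:
move_arm:
  targets:
    - [[0.05,0,0],[0,0,0],0]
    - [[0,0,0.15],[0,0,0],0]
    - [[0,0,0.15],[0,0,0],0]
    - [[0,0,0],[0,0,0],0]
  grip_force: 50

```text
time: 10.95
ee_pos: [0.5581, -0.1199, 0.1786]
eef_rot: [-0.001, 1.0, 0.0, 0.001]
ft_force: [-2.0, 0.6, 6.1]
width: 0.0176
grip_force: 50.0
```

Call:
move_arm:
  targets:
    - [[0.03,0,0.12],[0,0,0],0]
    - [[0,0,0.12],[0,0,0],0]
    - [[0,0,0],[0,0,0],0]

```text
time: 11.32
ee_pos: [0.558, -0.1199, 0.1765]
eef_rot: [-0.001, 1.0, 0.0, 0.001]
ft_force: [-2.7, 1.0, 6.1]
width: 0.0177
grip_force: 50.0
```

Call:
move_arm:
  targets:
    - [[0,0,0],[0,0,0.06],0]
    - [[0,0,0],[0,0,0.06],0]
    - [[0,0,0],[0,0,0.06],0]
    - [[0,0,0],[0,0,0.06],0]
    - [[0,0,0],[0,0,0.06],0]
    - [[0,0,0],[0,0,0],0]

```text
time: 12.08
ee_pos: [0.5582, -0.1197, 0.1765]
eef_rot: [0.149, 0.989, 0.0, 0.001]
ft_force: [-1.8, 0.8, 7.0]
width: 0.0176
grip_force: 50.0
```

Run:
```python
from h import *
s=r.read_state();R=yaw(s);print(np.degrees(np.arctan2(R[1,0],R[0,0])),s["torque"],s["ft_force"],s["joint_positions"].round(2),s["ee_pos"])
```

```text
162.85060716009554 [ 0.25553367  0.62635515 -0.01455439] [-1.82072912  0.76449152  7.00954975] [-0.24  0.25  0.44  1.69 -0.11  1.22  1.49] [ 0.55817517 -0.11967869  0.17648288]
```

Call:
move_arm:
  targets:
    - [[0,0,0],[0,0,0.08],0]
    - [[0,0,0],[0,0,0.08],0]
    - [[0,0,0],[0,0,0.08],0]
    - [[0,0,0],[0,0,0.08],0]
    - [[0,0,0],[0,0,0.08],0]
    - [[0,0,0],[0,0,0.08],0]
    - [[0,0,0],[0,0,0.08],0]
    - [[0,0,0],[0,0,0.08],0]
    - [[0,0,0],[0,0,0.08],0]
    - [[0,0,0],[0,0,0.08],0]
    - [[0,0,0],[0,0,0.08],0]
    - [[0,0,0],[0,0,0],0]

```text
time: 13.58
ee_pos: [0.5584, -0.1197, 0.1766]
eef_rot: [0.556, 0.831, 0.001, 0.001]
ft_force: [-0.8, -0.3, 6.8]
width: 0.0178
grip_force: 50.0
```

```bash
cat > st.py <<'E'
from h import *
s=r.read_state();R=yaw(s);print(np.degrees(np.arctan2(R[1,0],R[0,0])),s["torque"],s["ft_force"],s["joint_positions"].round(2),s["ee_pos"],R[:,2].round(4))
E
python3 st.py
```

```text
112.41360174233533 [ 0.21376666  0.39254251 -0.09090657] [-0.83467325 -0.30789859  6.78264957] [-0.34  0.26  0.55  1.7  -0.14  1.22  0.64] [ 0.55839569 -0.11973369  0.17655528] [ 2.6e-03  1.0e-04 -1.0e+00]
```

Call:
move_arm:
  targets:
    - [[0,0,0],[0,0,0.04],0]
    - [[0,0,0],[0,0,0.04],0]
    - [[0,0,0],[0,0,0.04],0]
    - [[0,0,0],[0,0,0],0]

```text
time: 14.08
ee_pos: [0.5583, -0.1199, 0.1766]
eef_rot: [0.605, 0.796, 0.001, 0.001]
ft_force: [-1.0, 0.9, 7.4]
width: 0.0177
grip_force: 50.0
```

```bash
python3 st.py
```

```text
105.56716891657007 [0.10052744 0.42669191 0.02665234] [-1.01970614  0.89320804  7.43921764] [-0.35  0.26  0.57  1.7  -0.15  1.22  0.53] [ 0.55834565 -0.11987384  0.17655391] [ 2.5e-03  1.0e-04 -1.0e+00]
```

Call:
move_arm:
  targets:
    - [[0,0,0],[0,0,0.03],0]
    - [[0,0,0],[0,0,0.03],0]
    - [[0,0,0],[0,0,0.03],0]
    - [[0,0,0],[0,0,0],0]

```text
time: 14.58
ee_pos: [0.5583, -0.1199, 0.1766]
eef_rot: [0.64, 0.768, 0.001, 0.001]
ft_force: [-1.6, 0.1, 7.1]
width: 0.0177
grip_force: 50.0
```

```bash
python3 st.py
```

```text
100.42014305771481 [0.04187575 0.52732875 0.07961181] [-1.55776918  0.08973807  7.08756901] [-0.36  0.26  0.58  1.7  -0.15  1.22  0.44] [ 0.55832045 -0.11990036  0.17655113] [ 0.0025  0.     -1.    ]
```

Call:
move_arm:
  targets:
    - [[0,0,0],[0,0,0.03],0]
    - [[0,0,0],[0,0,0.03],0]
    - [[0,0,0],[0,0,0],0]

```text
time: 14.95
ee_pos: [0.5583, -0.1199, 0.1766]
eef_rot: [0.663, 0.749, 0.001, 0.001]
ft_force: [-1.1, -0.0, 8.0]
width: 0.0175
grip_force: 50.0
```

```bash
python3 st.py
```

```text
96.97706442942226 [-0.00939983  0.5291217   0.01187494] [-1.12135376e+00 -3.78163141e-03  7.98411782e+00] [-0.37  0.26  0.59  1.7  -0.15  1.22  0.38] [ 0.55830114 -0.11994337  0.17657448] [ 0.0025  0.     -1.    ]
```

Call:
move_arm:
  targets:
    - [[0,0,0],[0,0,0.03],0]
    - [[0,0,0],[0,0,0.03],0]
    - [[0,0,0],[0,0,0],0]

```text
time: 15.32
ee_pos: [0.558, -0.1199, 0.1765]
eef_rot: [0.685, 0.729, 0.001, 0.001]
ft_force: [-2.7, 0.7, 8.5]
width: 0.0177
grip_force: 50.1
```

```bash
python3 st.py
```

```text
93.57477375874535 [0.05973888 0.924593   0.38297592] [-2.69220655  0.70433881  8.4742529 ] [-0.37  0.26  0.6   1.7  -0.16  1.22  0.32] [ 0.55800838 -0.11992199  0.17651589] [ 1.7e-03 -1.0e-04 -1.0e+00]
```

Call:
move_arm:
  targets:
    - [[0,0,-0.1],[0,0,0],0]
    - [[0,0,-0.1],[0,0,0],0]
    - [[0,0,-0.1],[0,0,0],0]
    - [[0,0,-0.1],[0,0,0],0]
    - [[0,0,0],[0,0,0],0]

```text
time: 15.95
ee_pos: [0.5576, -0.1198, 0.1797]
eef_rot: [0.685, 0.729, 0.0, 0.0]
ft_force: [2.1, -0.7, -3.8]
width: 0.0178
grip_force: 50.1
```

```bash
python3 st.py
```

```text
93.56410662179056 [-0.03412107 -0.66300037  0.4474963 ] [ 2.08591815 -0.71129928 -3.81453898] [-0.37  0.26  0.6   1.7  -0.16  1.23  0.32] [ 0.55756224 -0.1198107   0.17965624] [ 4.e-04  1.e-04 -1.e+00]
```

Call:
move_arm:
  targets:
    - [[0,0,-0.02],[0,0,-0.015],0]
    - [[0,0,0],[0,0,-0.015],0]
    - [[0,0,0],[0,0,0],0]

```text
time: 16.32
ee_pos: [0.5576, -0.12, 0.1805]
eef_rot: [0.674, 0.739, 0.0, 0.0]
ft_force: [0.1, 1.3, 5.5]
width: 0.0177
grip_force: 50.0
```

```bash
python3 st.py
```

```text
95.27352493584489 [ 0.20746872 -0.02602616 -0.04036812] [0.13395637 1.32053636 5.48350751] [-0.37  0.26  0.59  1.7  -0.15  1.23  0.35] [ 0.55761605 -0.11999067  0.18047109] [ 9.e-04  4.e-04 -1.e+00]
```

Call:
move_arm:
  targets:
    - [[0,0,-0.05],[0,0,0.008],0]
    - [[0,0,-0.05],[0,0,0],0]
    - [[0,0,0],[0,0,0],0]

```text
time: 16.7
ee_pos: [0.5575, -0.12, 0.1809]
eef_rot: [0.677, 0.736, 0.0, 0.0]
ft_force: [1.7, 0.8, 3.7]
width: 0.0179
grip_force: 50.0
```

```bash
python3 st.py
```

```text
94.81231502154863 [ 0.09369688 -0.35609566  0.03490815] [1.70702385 0.80418978 3.67673245] [-0.37  0.26  0.6   1.7  -0.15  1.23  0.34] [ 0.55751292 -0.11996692  0.18094218] [ 4.e-04 -0.e+00 -1.e+00]
```

Call:
move_arm:
  targets:
    - [[0,0,-0.05],[0,0,-0.02],0]
    - [[0,0,0],[0,0,-0.02],0]
    - [[0,0,0],[0,0,0],0]

```text
time: 17.08
ee_pos: [0.5572, -0.12, 0.181]
eef_rot: [0.662, 0.75, -0.0, -0.0]
ft_force: [1.9, -0.3, -1.0]
width: 0.0175
grip_force: 50.0
```

```bash
python3 st.py
```

```text
97.12646616548935 [ 0.04275693 -0.63116007  0.0123281 ] [ 1.90116511 -0.26456295 -0.96447242] [-0.37  0.26  0.59  1.7  -0.15  1.23  0.38] [ 0.55717609 -0.11997123  0.18101694] [-5.e-04  0.e+00 -1.e+00]
```

Call:
move_arm:
  targets:
    - [[0,0,0.03],[0,0,0.02],0]
    - [[0,0,0],[0,0,0],0]
    - [[0,0,0],[0,0,0],50]
    - [[0,0,0],[0,0,0],50]
    - [[0,0,0],[0,0,0],50]
    - [[0,0,0],[0,0,0],50]
    - [[0,0,0],[0,0,0],50]
    - [[0,0,0],[0,0,0],50]

```text
time: 18.08
ee_pos: [0.5573, -0.1199, 0.181]
eef_rot: [0.669, 0.743, 0.0, -0.0]
ft_force: [0.5, 0.3, 0.7]
width: 0.0436
grip_force: 0.0
```

Released. Now I'll back straight up, clear sideways and check the pointer.

Call:
move_arm:
  targets:
    - [[0,0,-1.5],[0,0,0],50]
    - [[0,0,-3],[0,0,0],50]
    - [[0,0,-3],[0,0,0],50]
    - [[0,0,-3],[0,0,0],50]
    - [[0,0,-3],[0,0,0],50]
    - [[4,0,0],[0,0,0],50]
    - [[4,0,0],[0,0,0],50]
    - [[4,0,0],[0,0,0],50]
    - [[4,0,0],[0,0,0],50]
    - [[4,0,0],[0,0,0],50]
    - [[0,0,0],[0,0,0],50]
    - [[0,0,0],[0,0,0],50]

```text
time: 19.58
ee_pos: [0.5368, 0.0782, 0.3168]
eef_rot: [0.67, 0.743, 0.0, 0.0]
ft_force: [0.2, -0.1, -0.1]
width: 0.0435
grip_force: 0.0
```

```bash
python3 st.py
python3 - <<'E'
from h import *
c=r.camera("top"); im=c["image"]
a=cv2.resize(im[185:275,325:410],(566,600),interpolation=cv2.INTER_CUBIC); cv2.imwrite("pics/z3.png",a)
c=r.camera("side"); cv2.imwrite("pics/side3.png",c["image"])
E
```

```text
95.92432788892393 [-0.07951611  0.00262107  0.05195868] [ 0.24958209 -0.07104629 -0.08259591] [-0.64  0.11  0.46  1.55 -0.05  1.5  -0.08] [0.53676971 0.07821908 0.31682514] [ 9.e-04 -1.e-04 -1.e+00]
```

View pics/z3.png

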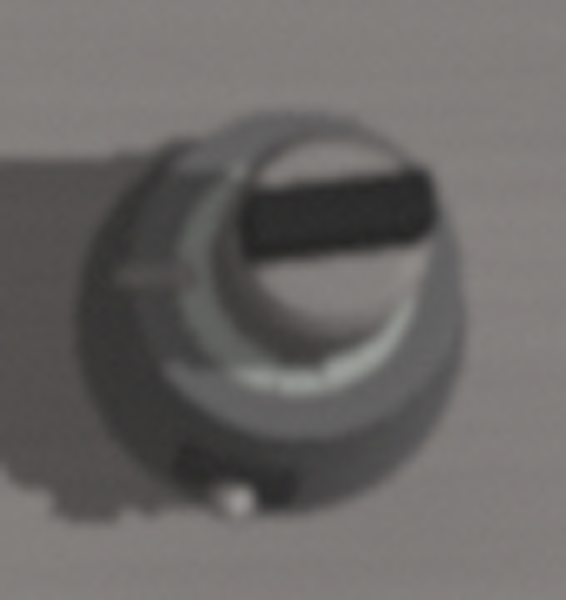

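View pics/side3.png

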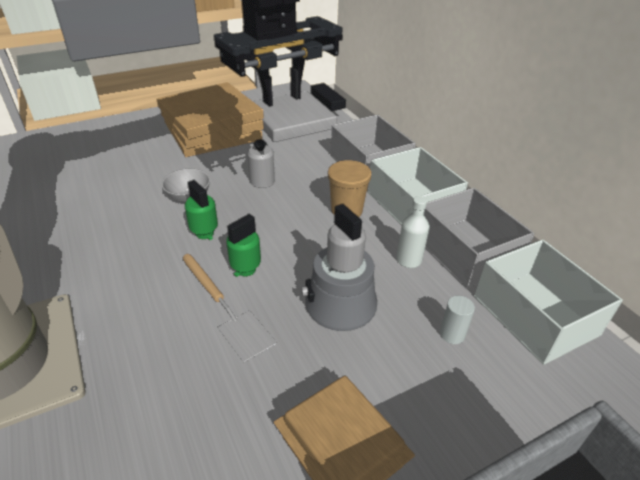

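The top crop shows the cup seated, with its bar turned about 85° to near-horizontal. The pointer at (150,275) has swung roughly 0.5 rad from where it was. The side view shows everything else undisturbed and the gripper clear.

```bash
python3 -c "
from bench import r
print(r.close_job())"
```

```text
the job is handed in; nothing more can be done
None
```

The cup is in the base, turned about 85° clockwise to its stop and sprung up about 4.5 mm; the interlock pointer stays turned by about 0.5 rad, the cup is released, nothing else was moved, and I handed in the job at about 20 s.

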